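# Park the tall cleaning bottle in its dock at the clockmaker's bench

### The job

Slide the tall amber glass bottle across the bench into the wooden dock and press it firmly but gently home, until the sliding backstop has gone all the way back; then swing the brass keeper bar fully shut across the dock's mouth behind it. Push the bottle low down on its body so that it stays upright on the bench: never lift it, tip it, handle it by its top half or press it against the dock harder than about 20 newtons. Leave the other things on the bench where they are.

Things in the scene. Friction and masses are not known exactly. Their poses are not given: they have to be found in the camera images.
- bottle: Tall narrow amber glass bottle, paper label, black screw cap, 0.5 to 0.7 kg, standing loose on the bench. Round body 56 mm in diameter up to 145 mm high, then shoulder, neck and a 32 mm cap; 204 mm high in all. Origin: centre of its underside; z up. It slides on the bench under 1.5 to 3.5 N pushed low (below about 45 mm is safe) and topples if pushed high up.
- dock: Wooden dock fixed to the bench, 46 mm high, no floor. Origin: at bench level, on the axis of a seated bottle. Own +y points into it; its mouth faces own -y. Upright cheeks: inner faces at x = -32 and +32 mm, 14 mm thick, from y = -46 (mouth) to +60 mm; back beam at y = 46 to 60 mm. A seated bottle leaves 4 mm to the shut keeper bar.
- backstop (a joint): Travel (m) of the felt-faced backstop block in the dock, 56 mm wide, 4 to 56 mm above the bench: 0 forward (face at dock y = +10 mm), 0.018 fully back at its hard end (+28 mm). No spring: it slides under about 5 N and stays. Bottle home: it bears on the fully-back stop with over 8 N for 0.15 s; a level push of 13 to 18 N does that. Over 20 N on the dock is too much for the glass.
- keeper (a joint): Angle (rad) of the brass keeper bar about an upright pivot at dock x = +39, y = -38 mm. 0: shut across the mouth (bar points to dock -x), at a stop. Opens counter-clockwise seen from above: at 1.57 it points to dock -y. Starts at 2.0 to 2.6; stays where left (1 N near its end moves it). Bar 12 mm wide, at 48 to 62 mm above the bench, 85 mm long from the pivot.
- keeper_end (a point): Point on the centre line of the keeper bar, 75 mm from its pivot, 55 mm above the bench.
- barrel: Bystander: brass mainspring barrel, a disc 52 mm across and 22 mm high with a thin steel arbor up to 34 mm. Origin: centre of its underside.
- jar: Bystander: short amber glass jar, 42 mm in diameter, 50 mm high. Origin: centre of its underside.
- stand: Bystander: round light-wood movement stand, 90 mm across, 28 mm high. Origin: centre of its underside.

How it is judged:
On the way:
1. the bottle, upright in the dock with the keeper still open, is pressed home: backstop fully back (within 1.5 mm) and more than 8 N between bottle and dock (value of joint backstop above 0.0165 m and contact force between bottle and dock above 8 N and horizontal distance between bottle and dock below 0.006 m and value of joint keeper above 1 rad), for 0.15 s.
At the end, for the whole second after the job is handed in: The bottle stands upright (within 3 degrees) and at rest on the bench in the dock, its axis within 6 mm of the dock's origin, the backstop fully back (within 1.5 mm) and the keeper bar shut across the mouth (within 0.08 rad) (value of joint backstop above 0.0165 m and value of joint keeper below 0.08 rad and horizontal distance between bottle and dock below 0.006 m and angle between bottle's own z axis and vertical below 0.05 rad and height (world z) of bottle below 0.004 m and linear speed of bottle below 0.02 m/s); the robot touches nothing.
It fails at once if the bottle is tipped by more than 0.17 rad (angle between bottle's own z axis and vertical above 0.17 rad).
It fails at once if the bottle is lifted 10 mm or more off the bench (height (world z) of bottle above 0.01 m).
It fails at once if the bottle is pressed against the dock with more than 20 N (contact force between bottle and dock above 20 N).
It fails at once if the bottle is handled by its top half (contact force between the fingers and bottle above 1 N and z of the grasp point in the frame of bottle above 0.1 m).
It fails at once if a bystander is moved by more than 15 mm (distance of any of barrel, jar, stand from where it was at the start of the episode above 0.015 m).
It also fails if it takes over 72 s, if anything falls off the work surface, if the arm or the gripper's body presses on something with over 40 N, if the wrist force passes 120 N, or if a joint passes its speed limit or range.

### The arm

A 6-joint arm with a two-finger parallel gripper is mounted at the origin on the work surface. World frame = base frame: x ahead of the robot, y to its left, z up, the work surface at z = 0. Lengths are in m, angles in rad, forces in N, time in s.
With the tool pointing down it reaches from about 0.325 to 0.775 m from the base axis. Payload 5.5 kg.
Tool frame: the origin (TCP) lies midway between the tips of the shut fingers; the grasp point (between the pads) lies 19 mm behind it; z points along the fingers, y is the line along which they close (so a half turn about z gives the same grasp; the last joint's range is limited). The gripper opens to 85 mm and grips with 20 to 120 N. Pads are 22 mm wide; open, the fingers measure 114 mm over their backs; the gripper's body (76 mm by 85 mm) begins 54 mm behind the grasp point. The pads swing forward as they close: fully open they stand 13 mm farther back than shut.
Start: joints at [1.078, 0.091, 1.231, -0, 1.82, -0.057], TCP at [0.253, 0.544, 0.231] pointing down, gripper open.
Joint ranges: [-2.87, 2.87], [-0.86, 2.18], [0.17, 2.46], [-1.51, 4.65], [0.06, 2.69], [-2.65, 2.65]. Speed limits (rad/s): [2.57, 2.57, 3.01, 3.14, 3.14, 3.14].

### API

Orientations are given as a unit quaternion [w, x, y, z].
In Python, from rig import readout, snapshot, hand_in gives the robot as it stands. The module is installed in compiled form; this text tells all that it offers.
- The arm moves only by the tool play_rows, never from a script. Its arguments are lists of equal length, an entry for each row: "angular": the turn, a rotation vector about the tool's x, y, z in rad, a list of three; "dp": the shift along the tool's x, y, z in mm, a list of three; "jaw": the finger opening in mm, from 0 to 85.4. In form: {"angular": [[ax, ay, az], ...], "dp": [[x, y, z], ...], "jaw": [jaw, ...]}. A call has 1 to 5 rows; each row is the pose to reach, as a shift and turn from the pose commanded when the call began, along the tool's axes at that moment; what a row does not reach only later rows make up. A row lasts 1/10 s, in which the tool goes at most 50 mm and 8.59 degrees, less where a joint would pass 70% of its speed; a pose out of reach is approached as far as the arm can. A call with a gripper value outside its range is refused whole. The fingers move at their own pace and stop on an object; "grip_force" is the grip in N (left out, the last holds). Time passes only in rows, so rows that repeat a pose let the fingers close. It gives the time, the measured TCP pose, the force, the opening and the grip force at its end, in the units of the state.
- readout.state(): the state, without advancing time (a new reading comes with each control period).
- snapshot(name): name is "side" or "top"; returns a dict with "pixels" (480x640x3 uint8, red, green, blue), "camera_matrix" (3x3 intrinsics, pixels), "dist" ([k1, k2, p1, p2, k3] as OpenCV has them; the pictures are not rectified), "extrinsics" (4x4, takes a point from camera to world coordinates). Camera axes: x right, y down, z forward; pixel columns grow to the right and rows downward; lengths in m; the calibration is good to about 2 mm. A picture is of the moment at which its call begins. There is no depth.
- hand_in(): hands the job in; it is judged then, once.
The state is a dict: "clock": time; "joint_pos": joint angles; "qvel": joint speeds; "joint_torque": joint torques, N m; "tool_pos": TCP position; "ee_rot": TCP orientation; "force": force on the tool from outside, world axes, zero at the start; "moment": the same for the moment, N m; "finger_gap": finger opening in m; "grasp_force": force on a finger pad.
Only numpy, scipy, OpenCV 4.12 (cv2) and the standard library are available. Lean on these libraries where they do the work, as an engineer would, in place of code of your own. Each camera call takes 0.05 s, during which the arm holds its last target. There are 200 camera calls.

## Working session

There is one attempt and no reset: what is moved stays moved. The work goes in short steps, Python scripts to look and compute and a tool call to move; the robot and the scene stay as the last step left them, time stands still between calls to the robot, and variables do not carry over. Pictures are saved under pics/ and viewed, at most 10 in all, crops included, and the job is handed in when it is done.

Besides the shell and the picture viewer there is one more tool, called after ">>>" by a JSON object that holds its "api" and its "payload". play_rows: Moves the arm, as the interface text tells. Its arguments: {"type":"object","properties":{"angular":{"type":"array"},"dp":{"type":"array"},"jaw":{"type":"array"},"grip_force":{"type":"number"}},"required":["angular","dp","jaw"]}

```bash
mkdir -p pics
cat > h.py <<'E'
import numpy as np, cv2
from rig import readout, snapshot, hand_in
def shot(n,f):
    s=snapshot(n); cv2.imwrite('pics/'+f,s['pixels'][:,:,::-1]); np.savez('pics/'+f[:-4]+'.npz',**s); return s
def ray(s,pts,z):
    K=np.array(s['camera_matrix']);T=np.array(s['extrinsics'])
    u=cv2.undistortPoints(np.array(pts,float).reshape(-1,1,2),K,np.array(s['dist']))[:,0]
    d=np.c_[u,np.ones(len(u))]@T[:3,:3].T; o=T[:3,3]
    z=np.broadcast_to(z,(len(u),))
    return o+d*((z-o[2])/d[:,2])[:,None]
def proj(s,P):
    T=np.linalg.inv(np.array(s['extrinsics']))
    return cv2.projectPoints(np.array(P,float).reshape(-1,1,3),cv2.Rodrigues(T[:3,:3])[0],T[:3,3],np.array(s['camera_matrix']),np.array(s['dist']))[0][:,0]
E
python3 -c "
from h import *
for n in('side','top'):
  s=shot(n,n+'1.png');print(s['extrinsics'],s['camera_matrix'])
print(readout.state())"
```

```text
[[ 0.91305951 -0.21074832  0.34915252  0.34352727]
 [-0.40778446 -0.48405632  0.77421012 -0.5593587 ]
 [ 0.005846   -0.84927888 -0.52791211  0.49109406]
 [ 0.          0.          0.          1.        ]] [[433.81423081   0.         315.17273223]
 [  0.         433.81423081 244.48965279]
 [  0.           0.           1.        ]]
[[ 0.00257727 -0.98327312  0.182119    0.47205749]
 [-0.99975709  0.00145283  0.02199205  0.03934362]
 [-0.02188878 -0.18213144 -0.98303053  0.86673554]
 [ 0.          0.          0.          1.        ]] [[468.34550501   0.         320.86530226]
 [  0.         468.34550501 233.53515326]
 [  0.           0.           1.        ]]
{'clock': 0.1, 'joint_pos': array([ 1.07831077e+00,  9.18278035e-02,  1.23179582e+00,  3.93560402e-05,
        1.81979897e+00, -5.66819596e-02]), 'qvel': array([-0.00012542, -0.00033757, -0.00463901, -0.00110443,  0.0003485 ,
        0.00056044]), 'joint_torque': array([ 3.20959378e-03, -4.60218000e+01, -4.19215858e+01,  6.99164929e-06,
        1.06951277e-02,  1.53440345e-05]), 'tool_pos': array([0.25314159, 0.54370094, 0.23022031]), 'ee_rot': array([-2.66451936e-04,  2.16176706e-01,  9.76353826e-01, -8.75522139e-04]), 'force': array([-0.26595429, -1.20016301, -0.20233822]), 'moment': array([-0.05594338,  0.02369373,  0.00402365]), 'grasp_force': 0.0, 'finger_gap': 0.08574728306423031}
```

View pics/top1.png

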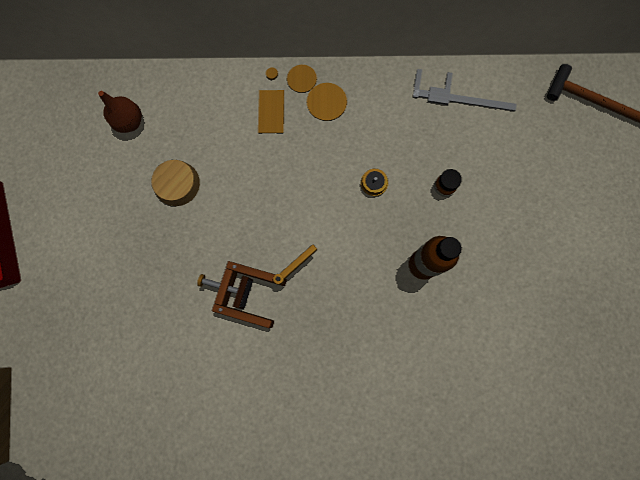

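View pics/side1.png

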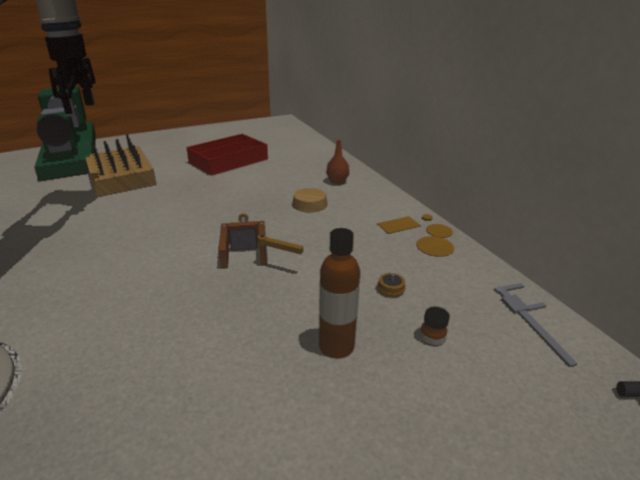

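The top view shows the dock at about (245,295) with its mouth facing right, the keeper from pivot (279,279) to its end at (314,248), and the bottle with its cap at (449,248) and base at about (418,268). The barrel is at (375,182) and the jar at (448,183). I'll measure on an enlarged crop.

```bash
python3 -c "
from h import *
s=np.load('pics/top1.npz');im=cv2.imread('pics/top1.png')
c=cv2.resize(im[235:335,190:330],None,fx=5,fy=5,interpolation=cv2.INTER_CUBIC);cv2.imwrite('pics/c1.png',cv2.convertScaleAbs(c,alpha=1.6))
print(ray(s,[(448.5,248)],.204)); s2=np.load('pics/side1.npz'); print(ray(s2,[(341.5,235)],.204),ray(s2,[(338,352)],0.0))
print(ray(s,[(375,181),(449,180)],[.022,.05]))
b=ray(s,[(448.5,248)],.204)[0];print(proj(s2,[b,[b[0],b[1],0],[b[0],b[1],.145]]))
"
```

```text
[[ 0.57364765 -0.1274496   0.204     ]]
[[ 0.57434004 -0.13064276  0.204     ]] [[ 0.57269158 -0.13947244  0.        ]]
[[ 0.72824262 -0.04268092  0.022     ]
 [ 0.72104995 -0.17287779  0.05      ]]
[[339.91568571 233.96518085]
 [335.10476326 346.66446658]
 [338.37014876 270.88028544]]
```

View pics/c1.png

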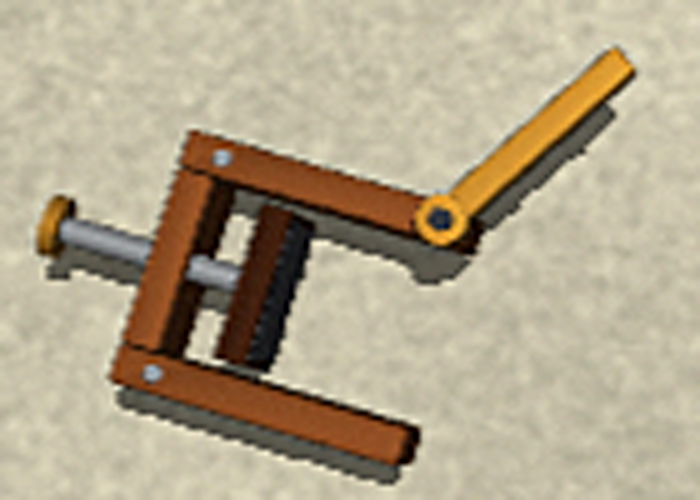

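The crop shows the dock's outer back corners at (190,130) and (113,380), the lower mouth corner near (397,465), the pivot at (441,218), and the bar's end centre at (622,62). I'll fit the dock pose from these points.

```bash
python3 -c "
from h import *
s=np.load('pics/top1.npz');s2=np.load('pics/side1.npz')
c=np.array([(190,130),(113,380),(397,465),(410,428),(441,218),(622,62),(222,157),(152,373)],float);p=c/5+[190-.4,235-.4]
z=np.array([.046]*4+[.063,.062,.047,.047])
W=ray(s,p,z)[:,:2]
D=np.array([(46,60),(-46,60),(-46,-46),(-32,-46),(39,-38),(0,0),(39,53),(-39,53)])/1e3
i=[0,1,2,3,4,6,7]
A,B=D[i],W[i];ca,cb=A.mean(0),B.mean(0);H=(A-ca).T@(B-cb);th=np.arctan2(H[0,1]-H[1,0],H[0,0]+H[1,1])
R=np.array([[np.cos(th),-np.sin(th)],[np.sin(th),np.cos(th)]]);t=cb-R@ca
print('dock',t,np.degrees(th));print((B-(A@R.T+t))*1e3)
d=W[5]-W[4];print('bar',W[5],np.linalg.norm(d),'keeper',(np.arctan2(d[1],d[0])-th-np.pi)%(2*np.pi))
# check side view
f=np.c_[(np.array([(46,60),(-46,60),(-46,-46),(46,-46)])/1e3)@R.T+t,[.046]*4];print(proj(s2,f))
b=np.array([.5735,-.129]);print('bottle in dock',(b-t)@R, 'dist',np.linalg.norm(b-t))
"
python3 - <<'E'
import cv2
im=cv2.imread('pics/side1.png')[190:370,200:460];cv2.imwrite('pics/c2.png',cv2.resize(im,None,fx=3,fy=3,interpolation=2))
E
```

```text
dock [0.51511562 0.17566186] -15.957689969695748
[[-0.23769277  2.10669644]
 [ 0.78909373  0.2609904 ]
 [ 1.22794328  2.55255889]
 [ 0.30597599  2.188094  ]
 [ 0.83005014  2.75571642]
 [-1.30144485 -5.02928627]
 [-1.61392554 -4.83476989]]
bar [0.59734607 0.06922864] 0.08239804608065433 keeper 2.569609268634549
[[264.04248877 221.63132226]
 [220.25215491 224.45344617]
 [217.8212092  251.51441349]
 [266.33991186 248.10401802]]
bottle in dock [ 0.13989444 -0.27687024] dist 0.3102057089539367
```

View pics/c2.png

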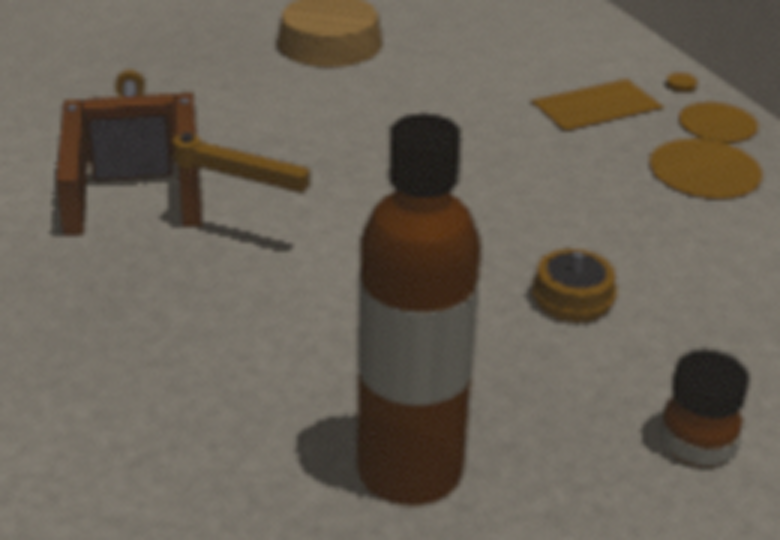

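The refit puts the dock at about (0.5155, 0.1775), yawed −16°. The bottle is at about (0.574, −0.129) and the keeper at about 2.57 rad. The screws weren't where I assumed, so I dropped them from the fit. I'll tilt the tool 45° and cradle the low body between the open fingertips.

```bash
cat > go.py <<'E'
# go.py x y z tilt_deg yaw_deg : target TCP in dock mm -> dp (mm), rotvec
import sys
from h import *
from scipy.spatial.transform import Rotation as Ro
TH=np.radians(-16.0);T0=np.array([.5155,.1775]);R2=np.array([[np.cos(TH),-np.sin(TH)],[np.sin(TH),np.cos(TH)]])
def w2d(p): return ((np.array(p)[:2]-T0)@R2)*1e3
def d2w(p): return R2@(np.array(p)[:2]/1e3)+T0
if __name__=='__main__':
    s=readout.state();q=s['ee_rot'];R=Ro.from_quat([q[1],q[2],q[3],q[0]])
    print('t',s['clock'],'dock',w2d(s['tool_pos']).round(1),'z',s['tool_pos'][2]*1e3,'F',s['force'].round(2),'joints',s['joint_pos'].round(2))
    a=list(map(float,sys.argv[1:]))
    for i in range(0,len(a),5):
        x,y,z,ti,yw=a[i:i+5]
        fy=TH+np.radians(yw); Y=np.array([np.cos(fy),np.sin(fy),0]);Z=np.array([0,0,-1.]);X=np.cross(Y,Z)
        T=Ro.from_matrix(np.c_[X,Y,Z])*Ro.from_rotvec([0,np.radians(ti),0])
        w=np.r_[d2w((x,y)),z/1e3]
        print('w',w.round(3),'dp',(R.inv().apply(w-s['tool_pos'])*1e3).round(1),'rot',(R.inv()*T).as_rotvec().round(3))
E
python3 go.py -40 -200 250 0 0
```

```text
t 0.1 dock [-353.1  279.7] z 230.22031454742506 F [-0.27 -1.2  -0.2 ] joints [ 1.08  0.09  1.23  0.    1.82 -0.06]
w [ 0.422 -0.004  0.25 ] dp [-384.1 -425.1  -19.1] rot [-2.000e-03  1.000e-03  1.414e+00]
```

>>> {"api": "play_rows", "payload": {"dp": [[-30, -32, -10], [-60, -65, -20], [-90, -98, -20], [-120, -131, -20], [-150, -164, -20]], "angular": [[0, 0, 0.14], [0, 0, 0.28], [0, 0, 0.42], [0, 0, 0.56], [0, 0, 0.7]], "jaw": [50, 50, 50, 50, 50]}}

```text
clock: 0.6
tool_pos: [0.3201, 0.3302, 0.2509]
ee_rot: [0.0, 0.54, 0.842, -0.0]
force: [1.5, -0.9, -0.3]
finger_gap: 0.05
grasp_force: 0.0
```

```bash
python3 go.py -40 -200 250 0 0 0 -300 250 20 0
```

```text
t 0.6 dock [-229.9   93. ] z 250.8564515774882 F [ 1.48 -0.9  -0.31] joints [ 0.73 -0.28  1.54 -0.    1.88  0.3 ]
w [ 0.422 -0.004  0.25 ] dp [-346.   -46.5    1. ] rot [-0.     0.     0.709]
w [ 0.433 -0.111  0.25 ] dp [-448.   -81.3    1. ] rot [-0.124  0.335  0.702]
```

>>> {"api": "play_rows", "payload": {"dp": [[-45, -6, 0], [-90, -12, 0], [-135, -18, 0], [-180, -24, 0], [-225, -30, 0]], "angular": [[0, 0, 0.14], [0, 0, 0.28], [0, 0, 0.42], [0, 0, 0.56], [0, 0, 0.7]], "jaw": [50, 50, 50, 50, 50]}}

```text
clock: 1.1
tool_pos: [0.3876, 0.1135, 0.251]
ee_rot: [0.0, 0.796, 0.605, 0.0]
force: [2.2, 0.9, 0.1]
finger_gap: 0.0501
grasp_force: 0.0
```

```bash
python3 go.py 20 -300 250 20 0 60 -370 200 40 0
```

```text
t 1.1 dock [-105.3  -96.8] z 251.04410971619345 F [2.24 0.93 0.12] joints [ 0.2  -0.43  1.66  0.    1.91  0.47]
w [ 0.452 -0.116  0.25 ] dp [-204.3  123.5    1. ] rot [-0.001  0.349  0.009]
w [ 0.471 -0.195  0.2  ] dp [-274.7  162.9   51. ] rot [-0.003  0.698  0.008]
```

>>> {"api": "play_rows", "payload": {"dp": [[-40, 24, 0], [-80, 48, 0], [-120, 72, 0], [-160, 96, 0], [-204, 122, 0]], "angular": [[0, 0, 0], [0, 0.1, 0], [0, 0.2, 0], [0, 0.3, 0], [0, 0.4, 0]], "jaw": [50, 50, 50, 50, 50]}}

```text
clock: 1.6
tool_pos: [0.4513, -0.1136, 0.2521]
ee_rot: [-0.12, 0.778, 0.595, 0.161]
force: [1.9, 0.8, 0.4]
finger_gap: 0.0501
grasp_force: 0.0
```

```bash
python3 go.py 60 -370 120 45 0 140 -370 60 45 0
```

```text
t 1.6 dock [  18.6 -297.5] z 252.13351760843173 F [1.88 0.79 0.38] joints [-0.6  -0.23  1.55  0.41  1.93 -0.21]
w [ 0.471 -0.195  0.12 ] dp [-119.2   39.9   92.9] rot [-0.004  0.381  0.013]
w [ 0.548 -0.217  0.06 ] dp [-143.9  119.7  148. ] rot [-0.004  0.381  0.013]
```

>>> {"api": "play_rows", "payload": {"dp": [[-30, 10, 23], [-60, 20, 46], [-90, 30, 70], [-119, 40, 93], [-119, 40, 93]], "angular": [[0, 0.1, 0], [0, 0.2, 0], [0, 0.3, 0], [0, 0.38, 0.01], [0, 0.38, 0.01]], "jaw": [50, 50, 50, 50, 50]}}

```text
clock: 2.1
tool_pos: [0.4677, -0.1933, 0.1088]
ee_rot: [-0.24, 0.74, 0.552, 0.301]
force: [-0.4, 0.4, -0.8]
finger_gap: 0.0501
grasp_force: 0.0
```

```bash
python3 go.py 140 -370 40 45 0 140 -350 25 45 0
```

```text
t 2.1 dock [  56.3 -369.6] z 108.83649478478902 F [-0.37  0.41 -0.83] joints [-0.87  0.14  1.58  0.66  1.88 -0.52]
w [ 0.548 -0.217  0.04 ] dp [-47.8  85.3  46.8] rot [-0.017 -0.005 -0.016]
w [ 0.554 -0.198  0.025] dp [-44.4  85.7  71.5] rot [-0.017 -0.005 -0.016]
```

>>> {"api": "play_rows", "payload": {"dp": [[-16, 28, 15], [-32, 56, 30], [-48, 85, 45], [-48, 85, 45], [-48, 85, 45]], "angular": [[0, 0, 0], [-0.01, 0, -0.01], [-0.015, 0, -0.015], [-0.015, 0, -0.015], [-0.015, 0, -0.015]], "jaw": [50, 50, 50, 50, 50]}}

```text
clock: 2.6
tool_pos: [0.5518, -0.2171, 0.0542]
ee_rot: [-0.224, 0.735, 0.562, 0.307]
force: [0.5, 0.3, 0.3]
finger_gap: 0.0502
grasp_force: 0.0
```

```bash
python3 go.py 140 -345 25 45 0; python3 -c "
from h import *
s=shot('side','s2.png');im=cv2.imread('pics/s2.png')
a=im[180:480,200:600]; t=shot('top','t2.png')
b=cv2.imread('pics/t2.png')[130:430,240:640]
cv2.imwrite('pics/c3.png',cv2.resize(cv2.convertScaleAbs(np.hstack([a,b]),alpha=1.5),(800,300)))"
```

```text
t 2.6 dock [ 143.7 -369.3] z 54.16010189970194 F [0.5  0.31 0.31] joints [-0.8   0.36  1.42  0.68  1.76 -0.54]
w [ 0.555 -0.193  0.025] dp [-3.1 -3.9 37.8] rot [0.006 0.006 0.017]
```

View pics/c3.png

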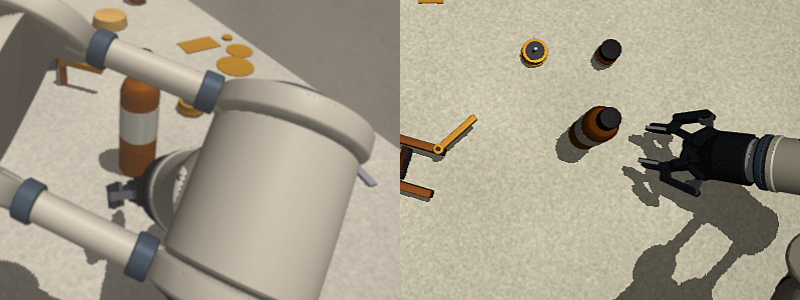

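The two fingertips stand behind the bottle, tips at (655,127) and (650,162) in the composite, with the bottle at about (600,130). They're in line. Next is lowering and easing forward.

>>> {"api": "play_rows", "payload": {"dp": [[5, -1, 12], [10, -2, 24], [15, -3, 30], [15, -3, 30], [15, -3, 30]], "angular": [[0, 0, 0], [0, 0, 0.01], [0, 0, 0.015], [0, 0, 0.015], [0, 0, 0.015]], "jaw": [50, 50, 50, 50, 50]}}

```text
clock: 3.2
tool_pos: [0.5574, -0.1862, 0.0424]
ee_rot: [-0.226, 0.739, 0.556, 0.306]
force: [0.0, 0.2, -0.1]
finger_gap: 0.05
grasp_force: 0.0
```

```bash
python3 go.py 140 -330 23 45 0 140 -310 23 45 0
```

```text
t 3.2 dock [ 140.5 -338.1] z 42.44987168094933 F [ 0.05  0.23 -0.11] joints [-0.76  0.33  1.48  0.69  1.71 -0.51]
w [ 0.559 -0.178  0.023] dp [-7.9 -0.7 19.5] rot [0.007 0.006 0.001]
w [ 0.565 -0.159  0.023] dp [ 6.3 -0.7 33.6] rot [0.007 0.006 0.001]
```

>>> {"api": "play_rows", "payload": {"dp": [[-4, 0, 10], [-8, 0, 20], [-3, 0, 25], [2, 0, 30], [6, 0, 34]], "angular": [[0, 0, 0], [0, 0, 0], [0, 0, 0], [0, 0, 0], [0, 0, 0]], "jaw": [50, 50, 50, 50, 50]}}

```text
clock: 3.7
tool_pos: [0.5657, -0.1589, 0.0223]
ee_rot: [-0.226, 0.739, 0.556, 0.306]
force: [0.3, 0.5, 0.3]
finger_gap: 0.0501
grasp_force: 0.0
```

```bash
python3 go.py 140 -290 23 45 0; python3 -c "
from h import *
t=shot('top','t3.png')
b=cv2.imread('pics/t3.png')[180:330,360:560]
cv2.imwrite('pics/c4.png',cv2.resize(cv2.convertScaleAbs(b,alpha=1.5),None,fx=4,fy=4))"
```

```text
t 3.7 dock [ 140.9 -309.5] z 22.320324542120538 F [0.28 0.48 0.27] joints [-0.72  0.33  1.52  0.7   1.66 -0.51]
w [ 0.57  -0.14   0.023] dp [14.4 -1.  13.3] rot [0.007 0.005 0.001]
```

View pics/c4.png

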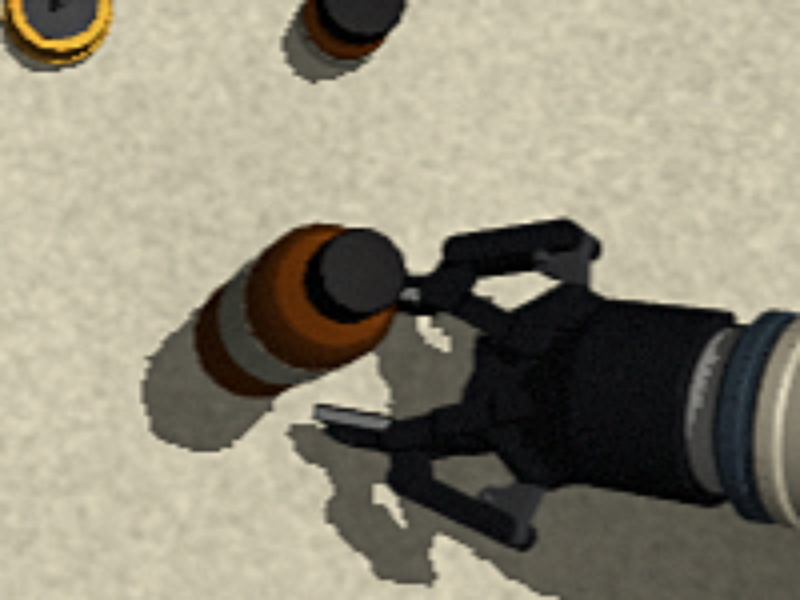

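The upper fingertip is hidden under the cap at about (405,295), the lower is at (320,412), and the bottle's base lies just ahead, between them. Closing gently to contact.

>>> {"api": "play_rows", "payload": {"dp": [[3, 0, 3], [6, 0, 6], [9, 0, 9], [12, 0, 12], [15, 0, 15]], "angular": [[0, 0, 0], [0, 0, 0], [0, 0, 0], [0, 0, 0], [0, 0, 0]], "jaw": [50, 50, 50, 50, 50]}}

```text
clock: 4.25
tool_pos: [0.5716, -0.1396, 0.0223]
ee_rot: [-0.226, 0.74, 0.556, 0.305]
force: [-0.8, -2.8, -0.3]
finger_gap: 0.05
grasp_force: 2.1
```

```bash
python3 go.py 0 -115 23 45 0; python3 -c "
from h import *
from go import *
t=shot('top','t4.png')
b=cv2.imread('pics/t4.png')
# cap: dark blob near projected cap
g=cv2.cvtColor(b,cv2.COLOR_BGR2GRAY)
hsv=cv2.cvtColor(b,cv2.COLOR_BGR2HSV)
m=cv2.inRange(hsv,(3,150,30),(14,255,140))
n,l,st,c=cv2.connectedComponentsWithStats(m)
print([(st[i],c[i].round(1)) for i in range(1,n) if st[i][4]>150])
print(proj(t,[[.5735,-.129,.145],[.5735,-.129,0]]))
"
```

```text
t 4.25 dock [ 141.3 -289.3] z 22.290596907568954 F [-0.84 -2.78 -0.27] joints [-0.69  0.31  1.54  0.71  1.64 -0.49]
w [0.484 0.067 0.023] dp [ 124.6 -142.2  120.9] rot [0.008 0.006 0.   ]
[(array([564,  81,  76,  40, 667], dtype=int32), array([601.8,  99.7])), (array([  98,   91,   42,   40, 1001], dtype=int32), array([120. , 111.5])), (array([423, 236,  34,  34, 462], dtype=int32), array([436.1, 255.3])), (array([ 212,  261,   63,   67, 1099], dtype=int32), array([240.2, 294. ])), (array([233, 276,  15,  32, 180], dtype=int32), array([240.2, 291.6]))]
[[440.12266619 253.88582685]
 [422.21938365 264.81082444]]
```

Contact at about 2.9 N. Now sliding diagonally towards the dock's centre line.

>>> {"api": "play_rows", "payload": {"dp": [[4, -4, 4], [9, -10, 9], [14, -16, 14], [19, -22, 19], [25, -28, 24]], "angular": [[0, 0, 0], [0, 0, 0], [0, 0, 0], [0, 0, 0], [0, 0, 0]], "jaw": [50, 50, 50, 50, 50]}}

```text
clock: 4.8
tool_pos: [0.5536, -0.0973, 0.0224]
ee_rot: [-0.226, 0.739, 0.556, 0.305]
force: [1.6, -1.9, -1.4]
finger_gap: 0.0497
grasp_force: 2.6
```

>>> {"api": "play_rows", "payload": {"dp": [[5, -6, 5], [10, -11, 10], [15, -17, 15], [20, -23, 20], [25, -28, 24]], "angular": [[0, 0, 0], [0, 0, 0], [0, 0, 0], [0, 0, 0], [0, 0, 0]], "jaw": [50, 50, 50, 50, 50]}}

```text
clock: 5.3
tool_pos: [0.5363, -0.0562, 0.0226]
ee_rot: [-0.227, 0.739, 0.556, 0.305]
force: [-0.2, -1.7, -1.4]
finger_gap: 0.0499
grasp_force: 2.5
```

```bash
python3 go.py 0 -115 23 45 0; python3 -c "
from h import *
t=shot('top','t5.png')
b=cv2.imread('pics/t5.png')[160:340,190:490]
cv2.imwrite('pics/c5.png',cv2.resize(cv2.convertScaleAbs(b,alpha=1.5),None,fx=2.6,fy=2.6))"
```

```text
t 5.3 dock [  84.4 -218.9] z 22.573419633867257 F [-0.23 -1.71 -1.44] joints [-0.61  0.12  1.76  0.73  1.57 -0.45]
w [0.484 0.067 0.023] dp [ 74.2 -84.9  72.3] rot [0.006 0.005 0.   ]
```

View pics/c5.png

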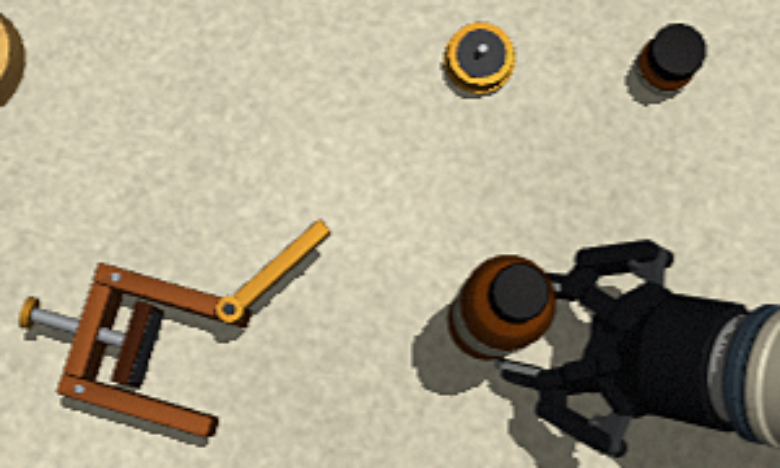

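The bottle is upright, cradled between the fingertips at (565,285) and (510,368). The keeper and bystanders are untouched.

>>> {"api": "play_rows", "payload": {"dp": [[5, -6, 5], [10, -11, 10], [15, -17, 15], [20, -23, 20], [25, -28, 24]], "angular": [[0, 0, 0], [0, 0, 0], [0, 0, 0], [0, 0, 0], [0, 0, 0]], "jaw": [50, 50, 50, 50, 50]}}

```text
clock: 5.85
tool_pos: [0.5192, -0.0151, 0.023]
ee_rot: [-0.226, 0.739, 0.556, 0.305]
force: [0.3, -1.6, -2.5]
finger_gap: 0.05
grasp_force: 2.6
```

>>> {"api": "play_rows", "payload": {"dp": [[5, -6, 5], [10, -11, 10], [15, -17, 15], [20, -23, 20], [25, -28, 24]], "angular": [[0, 0, 0], [0, 0, 0], [0, 0, 0], [0, 0, 0], [0, 0, 0]], "jaw": [50, 50, 50, 50, 50]}}

```text
clock: 6.35
tool_pos: [0.5021, 0.026, 0.0234]
ee_rot: [-0.226, 0.739, 0.556, 0.305]
force: [1.1, -2.3, -2.0]
finger_gap: 0.0501
grasp_force: 2.6
```

>>> {"api": "play_rows", "payload": {"dp": [[5, -6, 5], [10, -11, 10], [14, -17, 14], [18, -23, 18], [21, -28, 21]], "angular": [[0, 0, 0], [0, 0, 0], [0, 0, 0], [0, 0, 0], [0, 0, 0]], "jaw": [50, 50, 50, 50, 50]}}

```text
clock: 6.85
tool_pos: [0.4837, 0.0621, 0.0234]
ee_rot: [-0.226, 0.739, 0.556, 0.306]
force: [0.8, -2.9, -2.1]
finger_gap: 0.0501
grasp_force: 2.5
```

```bash
python3 go.py 0 -150 23 45 0; python3 -c "
from h import *
t=shot('top','t6.png')
b=cv2.imread('pics/t6.png')[200:350,190:390]
cv2.imwrite('pics/c6.png',cv2.resize(cv2.convertScaleAbs(b,alpha=1.5),None,fx=4,fy=4,interpolation=2))"
```

```text
t 6.85 dock [   1.3 -119.6] z 23.42285864339296 F [ 0.75 -2.89 -2.08] joints [-0.46 -0.15  2.03  0.77  1.47 -0.34]
w [0.474 0.033 0.023] dp [-21.9  -1.1 -21.1] rot [0.007 0.005 0.001]
```

View pics/c6.png

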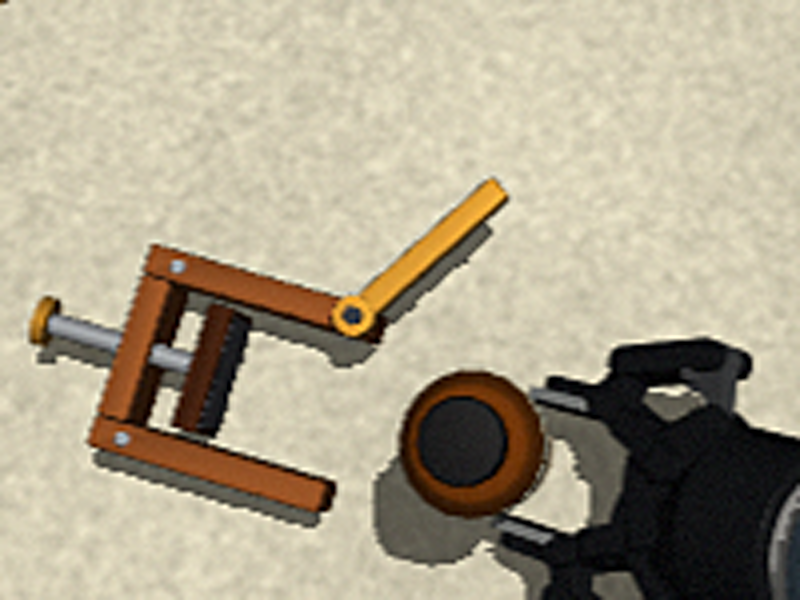

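The bottle stands at the mouth, cap centre at (463,440) in the crop. The dock corners are at (152,245) and (90,443), the lower mouth tip at (325,505), and the pivot at (353,315). Computing positions in the dock frame.

```bash
python3 -c "
from h import *
from go import *
s=np.load('pics/t6.npz')
c=np.array([(463,440),(152,245),(90,443),(322,512),(353,315),(498,188),(475,443)],float)/4+[190-.4,200-.4]
W=ray(s,c,[.204,.046,.046,.046,.063,.062,.145]);print([w2d(w).round(1) for w in W])
"
```

```text
[array([   0.4, -105.9]), array([44.9, 60. ]), array([-44.9,  58.9]), array([-44.8, -46.9]), array([ 39. , -37.1]), array([109.2, -81.5]), array([   1. , -107.1])]
```

>>> {"api": "play_rows", "payload": {"dp": [[-5, 0, -5], [-12, 0, -12], [-21, 0, -21], [-21, 0, -21], [-21, 0, -21]], "angular": [[0, 0, 0], [0, 0, 0], [0, 0, 0], [0, 0, 0], [0, 0, 0]], "jaw": [50, 50, 40, 24, 24]}}

```text
clock: 7.4
tool_pos: [0.4759, 0.0322, 0.0236]
ee_rot: [-0.226, 0.74, 0.555, 0.306]
force: [-0.1, -0.1, 0.1]
finger_gap: 0.0239
grasp_force: 0.0
```

```bash
python3 go.py 0 -140 23 45 0
```

```text
t 7.4 dock [   2.  -150.6] z 23.58595663721165 F [-0.13 -0.1   0.14] joints [-0.53 -0.14  2.02  0.75  1.51 -0.39]
w [0.477 0.043 0.023] dp [ 7.1 -2.1  7.8] rot [ 0.008  0.005 -0.001]
```

>>> {"api": "play_rows", "payload": {"dp": [[3, -1.5, 3], [6, -1.5, 6], [10, -1.5, 10], [14, -1.5, 14], [18, -1.5, 18]], "angular": [[0, 0, 0], [0, 0, 0], [0, 0, 0], [0, 0, 0], [0, 0, 0]], "jaw": [24, 24, 24, 24, 24]}}

```text
clock: 7.9
tool_pos: [0.4816, 0.0583, 0.0234]
ee_rot: [-0.226, 0.739, 0.556, 0.305]
force: [0.1, -4.0, 0.0]
finger_gap: 0.0239
grasp_force: 1.5
```

>>> {"api": "play_rows", "payload": {"dp": [[5, 0, 5], [10, 0, 10], [15, 0, 15], [18, 0, 18], [18, 0, 18]], "angular": [[0, 0, 0], [0, 0, 0], [0, 0, 0], [0, 0, 0], [0, 0, 0]], "jaw": [24, 24, 24, 24, 24]}}

```text
clock: 8.4
tool_pos: [0.4885, 0.0832, 0.0233]
ee_rot: [-0.227, 0.739, 0.556, 0.306]
force: [-0.5, -0.2, -0.1]
finger_gap: 0.0244
grasp_force: 0.1
```

```bash
python3 go.py 0 -60 23 45 0; python3 -c "
from h import *
t=shot('top','t7.png')
b=cv2.imread('pics/t7.png')[200:350,190:390]
cv2.imwrite('pics/c7.png',cv2.resize(cv2.convertScaleAbs(b,alpha=1.5),None,fx=4,fy=4,interpolation=2))"
```

```text
t 8.4 dock [  0.1 -98.1] z 23.33659021269521 F [-0.47 -0.24 -0.07] joints [-0.41 -0.16  2.04  0.78  1.44 -0.31]
w [0.499 0.12  0.023] dp [26.9 -0.2 27.1] rot [0.006 0.005 0.001]
```

View pics/c7.png

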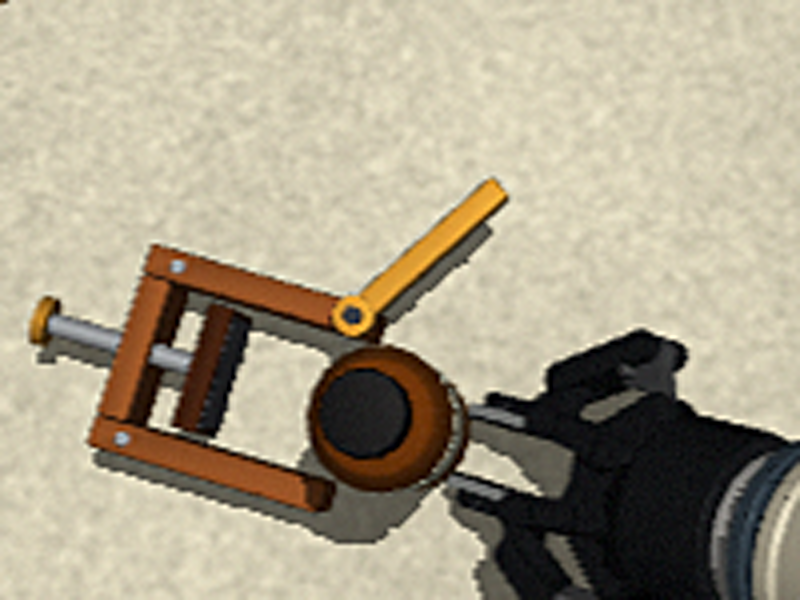

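The bottle is entering the mouth centred, cap at (364,413), and the gripper is clear of the keeper. I'll go on slower and watch the force.

>>> {"api": "play_rows", "payload": {"dp": [[4, 0, 4], [8, 0, 8], [12, 0, 12], [16, 0, 16], [20, 0, 20]], "angular": [[0, 0, 0], [0, 0, 0], [0, 0, 0], [0, 0, 0], [0, 0, 0]], "jaw": [24, 24, 24, 24, 24]}}

```text
clock: 8.95
tool_pos: [0.4966, 0.1099, 0.0231]
ee_rot: [-0.226, 0.739, 0.556, 0.306]
force: [-0.7, -3.1, 0.6]
finger_gap: 0.0237
grasp_force: 1.6
```

>>> {"api": "play_rows", "payload": {"dp": [[3, 0, 3], [6, 0, 6], [9, 0, 9], [11, 0, 11], [11, 0, 11]], "angular": [[0, 0, 0], [0, 0, 0], [0, 0, 0], [0, 0, 0], [0, 0, 0]], "jaw": [24, 24, 24, 24, 24]}}

```text
clock: 9.45
tool_pos: [0.5009, 0.1249, 0.0231]
ee_rot: [-0.226, 0.739, 0.556, 0.306]
force: [-0.8, -0.4, -0.1]
finger_gap: 0.0241
grasp_force: 0.4
```

```bash
python3 go.py 0 -47 23 45 0;python3 -c "
from h import *
t=shot('top','t8.png')
b=cv2.imread('pics/t8.png')[200:350,190:390]
cv2.imwrite('pics/c8.png',cv2.resize(cv2.convertScaleAbs(b,alpha=1.5),None,fx=4,fy=4,interpolation=2))"
```

```text
t 9.45 dock [  0.5 -54.6] z 23.141915253038736 F [-0.78 -0.38 -0.08] joints [-0.31 -0.16  2.04  0.8   1.37 -0.24]
w [0.503 0.132 0.023] dp [ 5.3 -0.5  5.5] rot [0.007 0.005 0.001]
```

View pics/c8.png

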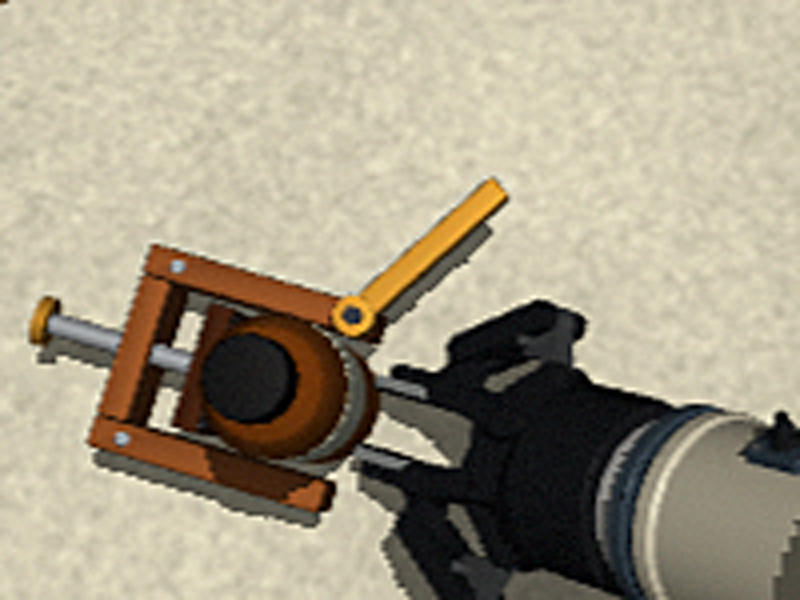

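The bottle is in the dock, just short of the felt, cap at (250,378). From here I go by force.

>>> {"api": "play_rows", "payload": {"dp": [[2, 0, 2], [4, 0, 4], [6, 0, 6], [8, 0, 8], [10, 0, 10]], "angular": [[0, 0, 0], [0, 0, 0], [0, 0, 0], [0, 0, 0], [0, 0, 0]], "jaw": [24, 24, 24, 24, 24]}}

```text
clock: 10.0
tool_pos: [0.505, 0.1378, 0.0229]
ee_rot: [-0.226, 0.739, 0.556, 0.305]
force: [-3.0, -9.2, 4.0]
finger_gap: 0.0243
grasp_force: 4.9
```

>>> {"api": "play_rows", "payload": {"dp": [[0.7, 0, 0.7], [1.4, 0, 1.4], [2.1, 0, 2.1], [2.8, 0, 2.8], [3.5, 0, 3.5]], "angular": [[0, 0, 0], [0, 0, 0], [0, 0, 0], [0, 0, 0], [0, 0, 0]], "jaw": [24, 24, 24, 24, 24]}}

```text
clock: 10.5
tool_pos: [0.5065, 0.1419, 0.023]
ee_rot: [-0.225, 0.74, 0.556, 0.305]
force: [-2.9, -9.6, 3.4]
finger_gap: 0.0241
grasp_force: 4.5
```

```bash
python3 go.py 0 -29 23 45 0
```

```text
t 10.5 dock [  1.2 -36.7] z 22.973483706748265 F [-2.92 -9.57  3.38] joints [-0.27 -0.16  2.03  0.8   1.34 -0.21]
w [0.508 0.15  0.023] dp [ 5.5 -1.2  5.4] rot [0.008 0.007 0.001]
```

>>> {"api": "play_rows", "payload": {"dp": [[0.5, 0, 0.5], [1, 0, 1], [1.5, 0, 1.5], [2, 0, 2], [2.5, 0, 2.5]], "angular": [[0, 0, 0], [0, 0, 0], [0, 0, 0], [0, 0, 0], [0, 0, 0]], "jaw": [24, 24, 24, 24, 24]}}

```text
clock: 11.0
tool_pos: [0.5075, 0.1453, 0.023]
ee_rot: [-0.225, 0.74, 0.556, 0.305]
force: [-2.4, -9.1, 4.0]
finger_gap: 0.0241
grasp_force: 4.5
```

>>> {"api": "play_rows", "payload": {"dp": [[0.4, 0, 0.4], [0.8, 0, 0.8], [0.8, 0, 0.8]], "angular": [[0, 0, 0], [0, 0, 0], [0, 0, 0]], "jaw": [24, 24, 24]}}

```text
clock: 11.3
tool_pos: [0.5078, 0.1465, 0.023]
ee_rot: [-0.225, 0.74, 0.556, 0.305]
force: [-2.1, -9.1, 3.0]
finger_gap: 0.0242
grasp_force: 4.2
```

```bash
python3 go.py 0 -29 23 45 0
```

```text
t 11.3 dock [  1.2 -32. ] z 22.967714160221544 F [-2.07 -9.13  2.96] joints [-0.26 -0.16  2.03  0.81  1.34 -0.21]
w [0.508 0.15  0.023] dp [ 2.1 -1.2  2. ] rot [0.008 0.007 0.001]
```

>>> {"api": "play_rows", "payload": {"dp": [[0.3, 0, 0.3], [0.6, 0, 0.6], [0.9, 0, 0.9], [0.9, 0, 0.9]], "angular": [[0, 0, 0], [0, 0, 0], [0, 0, 0], [0, 0, 0]], "jaw": [24, 24, 24, 24]}}

```text
clock: 11.7
tool_pos: [0.5082, 0.1477, 0.023]
ee_rot: [-0.225, 0.74, 0.556, 0.305]
force: [-3.0, -8.7, 2.4]
finger_gap: 0.0237
grasp_force: 4.3
```

>>> {"api": "play_rows", "payload": {"dp": [[0.3, 0, 0.3], [0.5, 0, 0.5], [0.5, 0, 0.5]], "angular": [[0, 0, 0], [0, 0, 0], [0, 0, 0]], "jaw": [24, 24, 24]}}

```text
clock: 12.0
tool_pos: [0.5084, 0.1483, 0.023]
ee_rot: [-0.225, 0.74, 0.556, 0.305]
force: [-2.3, -8.9, 2.7]
finger_gap: 0.024
grasp_force: 4.3
```

>>> {"api": "play_rows", "payload": {"dp": [[0.3, 0, 0.3], [0.5, 0, 0.5], [0.5, 0, 0.5]], "angular": [[0, 0, 0], [0, 0, 0], [0, 0, 0]], "jaw": [24, 24, 24]}}

```text
clock: 12.3
tool_pos: [0.5086, 0.149, 0.023]
ee_rot: [-0.225, 0.74, 0.556, 0.305]
force: [-2.9, -9.2, 3.4]
finger_gap: 0.0242
grasp_force: 4.3
```

>>> {"api": "play_rows", "payload": {"dp": [[0.3, 0, 0.3], [0.5, 0, 0.5], [0.5, 0, 0.5]], "angular": [[0, 0, 0], [0, 0, 0], [0, 0, 0]], "jaw": [24, 24, 24]}}

```text
clock: 12.6
tool_pos: [0.5088, 0.1497, 0.023]
ee_rot: [-0.225, 0.74, 0.556, 0.305]
force: [-3.7, -9.7, 3.2]
finger_gap: 0.024
grasp_force: 4.3
```

>>> {"api": "play_rows", "payload": {"dp": [[0.2, 0, 0.2], [0.4, 0, 0.4], [0.4, 0, 0.4]], "angular": [[0, 0, 0], [0, 0, 0], [0, 0, 0]], "jaw": [24, 24, 24]}}

```text
clock: 12.9
tool_pos: [0.509, 0.1502, 0.023]
ee_rot: [-0.225, 0.74, 0.556, 0.305]
force: [-2.5, -9.6, 2.9]
finger_gap: 0.0238
grasp_force: 4.4
```

```bash
cat > chk.py <<'E'
from h import *
from go import *
import sys
def bs(f):
    s=shot('top',f);b=cv2.imread('pics/'+f);a=cv2.imread('pics/t8.png')
    up=lambda i:cv2.resize(i,None,fx=4,fy=4,interpolation=2)
    T=up(a[273:287,196:206]);S=up(b[260:290,175:210])
    r=cv2.matchTemplate(S,T,cv2.TM_CCOEFF_NORMED);_,v,_,l=cv2.minMaxLoc(r)
    d=np.array(l)/4+[175,260]-[196,273]
    p=ray(s,[(201,280),(201+d[0],280+d[1])],.035)
    print('backstop shift mm',(w2d(p[1])-w2d(p[0])).round(1),'score',round(v,2))
    def cap(im):
        g=cv2.cvtColor(im,cv2.COLOR_BGR2GRAY).astype(float);T=up(cv2.imread('pics/t8.png')[281:308,238:266]);S=up(im[265:315,215:280])
        r=cv2.matchTemplate(S,T,cv2.TM_CCOEFF_NORMED);_,v,_,l=cv2.minMaxLoc(r);return np.array(l)/4+[215,265]-[238,281],v
    d,v=cap(b);c=np.array([190-.4+250/4,200-.4+378/4]);print('bottle',[w2d(x).round(1) for x in ray(s,[c,c+d],.204)],round(v,2))
bs(sys.argv[1])
E
python3 chk.py t9.png
```

```text
backstop shift mm [ 0.2 13.8] score 0.98
bottle [array([  0.2, -27.6]), array([ 0.6, -2.2])] 0.78
```

>>> {"api": "play_rows", "payload": {"dp": [[0.3, 0, 0.3], [0.6, 0, 0.6], [0.9, 0, 0.9], [1.1, 0, 1.1], [1.1, 0, 1.1]], "angular": [[0, 0, 0], [0, 0, 0], [0, 0, 0], [0, 0, 0], [0, 0, 0]], "jaw": [24, 24, 24, 24, 24]}}

```text
clock: 13.45
tool_pos: [0.5094, 0.1512, 0.0229]
ee_rot: [-0.225, 0.74, 0.556, 0.305]
force: [-3.1, -12.6, 3.9]
finger_gap: 0.024
grasp_force: 6.4
```

>>> {"api": "play_rows", "payload": {"dp": [[0.2, 0, 0.2], [0.4, 0, 0.4], [0.4, 0, 0.4]], "angular": [[0, 0, 0], [0, 0, 0], [0, 0, 0]], "jaw": [24, 24, 24]}}

```text
clock: 13.75
tool_pos: [0.5094, 0.1514, 0.0228]
ee_rot: [-0.225, 0.74, 0.556, 0.305]
force: [-6.9, -16.4, 6.0]
finger_gap: 0.0242
grasp_force: 8.1
```

>>> {"api": "play_rows", "payload": {"dp": [[0.2, 0, 0.2], [0.4, 0, 0.4], [0.4, 0, 0.4]], "angular": [[0, 0, 0], [0, 0, 0], [0, 0, 0]], "jaw": [24, 24, 24]}}

```text
clock: 14.05
tool_pos: [0.5095, 0.1515, 0.0229]
ee_rot: [-0.225, 0.74, 0.556, 0.305]
force: [-8.9, -18.4, 8.2]
finger_gap: 0.0241
grasp_force: 9.8
```

About 20 N at the tool, so it has reached the hard end. Easing off slightly at once, then checking.

>>> {"api": "play_rows", "payload": {"dp": [[-0.4, 0, -0.4], [-0.4, 0, -0.4]], "angular": [[0, 0, 0], [0, 0, 0]], "jaw": [24, 24]}}

```text
clock: 14.25
tool_pos: [0.5095, 0.1514, 0.0229]
ee_rot: [-0.225, 0.74, 0.556, 0.305]
force: [-6.2, -15.9, 5.7]
finger_gap: 0.0243
grasp_force: 7.8
```

```bash
python3 chk.py t10.png; python3 go.py 0 -60 23 45 0
```

```text
backstop shift mm [-0.  14.7] score 0.98
bottle [array([  0.2, -27.6]), array([ 0.5, -1.8])] 0.8
t 14.3 dock [  1.4 -26.8] z 22.879125115477287 F [ -6.91 -15.16   6.65] joints [-0.25 -0.16  2.03  0.81  1.33 -0.2 ]
w [0.499 0.12  0.023] dp [-23.6  -1.2 -23.4] rot [0.008 0.008 0.001]
```

```bash
python3 -c "
from h import *
from go import *
up=lambda i:cv2.resize(i,None,fx=8,fy=8,interpolation=2)
s=np.load('pics/t10.npz')
a=cv2.imread('pics/top1.png')
T=up(a[272:288,195:207])
for f in ['top1','t6','t8','t9','t10']:
    b=cv2.imread(f'pics/{f}.png');r=cv2.matchTemplate(up(b[260:295,175:215]),T,cv2.TM_CCOEFF_NORMED);_,v,_,l=cv2.minMaxLoc(r);d=np.array(l)/8+[175-195,260-272]
    p=ray(s,[(201,280),(201+d[0],280+d[1])],.03);print(f,d,(w2d(p[1])-w2d(p[0])).round(1),round(v,2))
W=proj(s,[np.r_[d2w((0,y)),.046] for y in(60,100,118)]);print(W)
# gold knob centroid, cheek/finger strip brightness
for f in ['top1','t10']:
    b=cv2.imread(f'pics/{f}.png').astype(int);R=b[262:292,180:208]
    m=(R[...,2]-R[...,0]>50);y,x=np.nonzero(m);print(f,x.mean()+180,y.mean()+262,m.sum(),x.min()+180,x.max()+180)
cv2.imwrite('pics/x.png',cv2.imread('pics/t10.png'))
"
```

```text
top1 [0. 0.] [0. 0.] 1.0
t6 [0. 0.] [0. 0.] 1.0
t8 [0. 0.] [0. 0.] 1.0
t9 [-7.25 -2.25] [ 0.2 13.9] 0.98
t10 [-7.75 -2.25] [-0.  14.8] 0.98
[[219.61376127 285.27581104]
 [198.13679262 278.97583952]
 [188.51829579 276.15497641]]
top1 199.83870967741936 278.93548387096774 31 198 203
t10 191.86486486486487 276.7567567567568 37 190 195
```

The backstop has moved only about 15 mm, so part of that force was probably a knuckle against the mouth end rather than the stop. I'll back off, close the fingers to a narrow pusher, centre it and push again.

>>> {"api": "play_rows", "payload": {"dp": [[-6, 0, -6], [-15, -1, -15], [-22, -1.5, -22], [-22, -1.5, -22], [-22, -1.5, -22]], "angular": [[0, 0, 0], [0, 0, 0], [0, 0, 0], [0, 0, 0], [0, 0, 0]], "jaw": [24, 24, 24, 4, 4]}}

```text
clock: 14.8
tool_pos: [0.4991, 0.1234, 0.023]
ee_rot: [-0.226, 0.74, 0.555, 0.306]
force: [-0.3, 0.6, 0.5]
finger_gap: 0.0044
grasp_force: 0.0
```

```bash
python3 chk.py t11.png; python3 go.py 0 -45 23 45 0
```

```text
backstop shift mm [-0.  14.7] score 0.98
bottle [array([  0.2, -27.6]), array([ 0.5, -1.8])] 0.81
t 14.85 dock [ -0.9 -56.3] z 23.020430716243826 F [0.49 0.36 0.19] joints [-0.32 -0.17  2.04  0.8   1.38 -0.24]
w [0.503 0.134 0.023] dp [8.  0.9 8. ] rot [ 0.007  0.005 -0.   ]
```

>>> {"api": "play_rows", "payload": {"dp": [[3, 0.5, 3], [6, 1, 6], [8, 1, 8], [9.5, 1, 9.5], [11, 1, 11]], "angular": [[0, 0, 0], [0, 0, 0], [0, 0, 0], [0, 0, 0], [0, 0, 0]], "jaw": [4, 4, 4, 4, 4]}}

```text
clock: 15.35
tool_pos: [0.5043, 0.1387, 0.0229]
ee_rot: [-0.226, 0.739, 0.556, 0.306]
force: [0.7, -0.3, -0.7]
finger_gap: 0.0042
grasp_force: 0.0
```

>>> {"api": "play_rows", "payload": {"dp": [[0.4, 0, 0.4], [0.8, 0, 0.8], [1.2, 0, 1.2], [1.6, 0, 1.6], [1.6, 0, 1.6]], "angular": [[0, 0, 0], [0, 0, 0], [0, 0, 0], [0, 0, 0], [0, 0, 0]], "jaw": [4, 4, 4, 4, 4]}}

```text
clock: 15.85
tool_pos: [0.505, 0.1404, 0.0229]
ee_rot: [-0.226, 0.739, 0.556, 0.306]
force: [0.2, -0.5, -0.1]
finger_gap: 0.004
grasp_force: 0.0
```

```bash
python3 go.py 0 -30 23 45 0
```

```text
t 15.85 dock [  0.1 -38.6] z 22.941771870211934 F [ 0.22 -0.45 -0.09] joints [-0.28 -0.16  2.04  0.81  1.35 -0.22]
w [0.507 0.149 0.023] dp [ 6.1 -0.2  6. ] rot [0.007 0.005 0.   ]
```

>>> {"api": "play_rows", "payload": {"dp": [[0.5, 0, 0.5], [1, 0, 1], [1.5, 0, 1.5], [2, 0, 2], [2, 0, 2]], "angular": [[0, 0, 0], [0, 0, 0], [0, 0, 0], [0, 0, 0], [0, 0, 0]], "jaw": [4, 4, 4, 4, 4]}}

```text
clock: 16.35
tool_pos: [0.5058, 0.1432, 0.0229]
ee_rot: [-0.226, 0.739, 0.556, 0.306]
force: [0.6, -0.7, 0.7]
finger_gap: 0.0042
grasp_force: 0.0
```

>>> {"api": "play_rows", "payload": {"dp": [[0.4, 0, 0.4], [0.8, 0, 0.8], [1, 0, 1], [1, 0, 1]], "angular": [[0, 0, 0], [0, 0, 0], [0, 0, 0], [0, 0, 0]], "jaw": [4, 4, 4, 4]}}

```text
clock: 16.75
tool_pos: [0.5062, 0.1445, 0.0229]
ee_rot: [-0.226, 0.739, 0.556, 0.306]
force: [0.6, -0.9, -0.3]
finger_gap: 0.0041
grasp_force: 0.0
```

>>> {"api": "play_rows", "payload": {"dp": [[0.3, 0, 0.3], [0.6, 0, 0.6], [0.6, 0, 0.6]], "angular": [[0, 0, 0], [0, 0, 0], [0, 0, 0]], "jaw": [4, 4, 4]}}

```text
clock: 17.05
tool_pos: [0.5064, 0.1454, 0.0229]
ee_rot: [-0.226, 0.739, 0.556, 0.306]
force: [0.3, 0.3, 0.2]
finger_gap: 0.004
grasp_force: 0.0
```

>>> {"api": "play_rows", "payload": {"dp": [[0.4, 0, 0.4], [0.8, 0, 0.8], [0.8, 0, 0.8]], "angular": [[0, 0, 0], [0, 0, 0], [0, 0, 0]], "jaw": [4, 4, 4]}}

```text
clock: 17.35
tool_pos: [0.5067, 0.1465, 0.0229]
ee_rot: [-0.226, 0.739, 0.556, 0.306]
force: [0.2, 0.2, -0.1]
finger_gap: 0.004
grasp_force: 0.0
```

>>> {"api": "play_rows", "payload": {"dp": [[0.4, 0, 0.4], [0.8, 0, 0.8], [0.8, 0, 0.8]], "angular": [[0, 0, 0], [0, 0, 0], [0, 0, 0]], "jaw": [4, 4, 4]}}

```text
clock: 17.65
tool_pos: [0.5071, 0.1475, 0.0229]
ee_rot: [-0.226, 0.739, 0.556, 0.306]
force: [-0.7, -0.0, -0.8]
finger_gap: 0.0039
grasp_force: 0.0
```

>>> {"api": "play_rows", "payload": {"dp": [[0.4, 0, 0.4], [0.6, 0, 0.6], [0.6, 0, 0.6]], "angular": [[0, 0, 0], [0, 0, 0], [0, 0, 0]], "jaw": [4, 4, 4]}}

```text
clock: 17.95
tool_pos: [0.5073, 0.1481, 0.0229]
ee_rot: [-0.226, 0.739, 0.556, 0.305]
force: [-2.0, -2.8, 1.1]
finger_gap: 0.0037
grasp_force: 1.4
```

Contact. Small steps to press it home.

>>> {"api": "play_rows", "payload": {"dp": [[0.3, 0, 0.3], [0.6, 0, 0.6], [0.6, 0, 0.6]], "angular": [[0, 0, 0], [0, 0, 0], [0, 0, 0]], "jaw": [4, 4, 4]}}

```text
clock: 18.25
tool_pos: [0.5075, 0.1482, 0.0228]
ee_rot: [-0.226, 0.74, 0.556, 0.305]
force: [-4.8, -7.8, 2.5]
finger_gap: 0.0041
grasp_force: 4.3
```

>>> {"api": "play_rows", "payload": {"dp": [[0.2, 0, 0.2], [0.4, 0, 0.4], [0.4, 0, 0.4]], "angular": [[0, 0, 0], [0, 0, 0], [0, 0, 0]], "jaw": [4, 4, 4]}}

```text
clock: 18.55
tool_pos: [0.5078, 0.1482, 0.0228]
ee_rot: [-0.225, 0.74, 0.556, 0.305]
force: [-5.6, -10.6, 4.3]
finger_gap: 0.0039
grasp_force: 6.0
```

```bash
python3 chk.py t12.png; python3 go.py 0 -30 23 45 0
```

```text
backstop shift mm [-0.  14.7] score 0.98
bottle [array([  0.2, -27.6]), array([ 0.8, -1.7])] 0.81
t 18.6 dock [  0.6 -30.2] z 22.79027957326467 F [ -6.13 -10.89   4.13] joints [-0.26 -0.16  2.03  0.81  1.33 -0.2 ]
w [0.507 0.149 0.023] dp [ 0.3 -0.6  0. ] rot [0.008 0.008 0.001]
```

```bash
python3 -c "
from h import *
from go import *
s=np.load('pics/top1.npz')
c=np.array([(290,214),(243,362),(310,226),(270,368)],float)/5+[190-.4,235-.4]
print([w2d(w).round(1) for w in ray(s,c,[.056,.056,.004,.004])])
im=cv2.imread('pics/top1.png')
P=lambda y,z:proj(s,[np.r_[d2w((0,y)),z]])[0]
print('pred face top y=10',P(10,.056),'y=13',P(13,.056),'bottom y=10',P(10,.004),P(13,.004))
for y in np.arange(34,-2,-2.):
  u=P(y,.056);print(y,u.round(1),cv2.getRectSubPix(im,(1,1),tuple(map(float,u)))[0,0])
"
```

```text
[array([26.4, 14.9]), array([-26.5,  14.9]), array([26.1, 16.7]), array([-27.3,  15. ])]
pred face top y=10 [245.63343226 292.88332043] y=13 [243.98452584 292.39940976] bottom y=10 [250.72741068 294.51419728] [249.17531702 294.05863354]
34.0 [232.5 289. ] [111 109 106]
32.0 [233.6 289.3] [106 105 102]
30.0 [234.7 289.7] [105 104 102]
28.0 [235.8 290. ] [117 115 112]
26.0 [236.8 290.3] [66 66 71]
24.0 [237.9 290.6] [ 6 17 39]
22.0 [239.  290.9] [ 8 15 36]
20.0 [240.1 291.3] [ 8 20 36]
18.0 [241.2 291.6] [ 8 20 41]
16.0 [242.3 291.9] [ 8 18 37]
14.0 [243.4 292.2] [ 7 10 18]
12.0 [244.5 292.6] [14 13 12]
10.0 [245.6 292.9] [17 16 16]
8.0 [246.7 293.2] [15 11 12]
6.0 [247.8 293.5] [8 7 6]
4.0 [248.9 293.9] [ 87 100 104]
2.0 [250.  294.2] [111 130 132]
0.0 [251.1 294.5] [107 124 127]
```

The initial picture shows the felt face already at y≈14, so the stop started about 3.5 mm back. With the 14.8 mm it has moved, that puts it at its 18 mm hard end, which fits the stiff resistance. I'll hold about 15 N once more to make sure.

>>> {"api": "play_rows", "payload": {"dp": [[0.2, 0, 0.2], [0.35, 0, 0.35], [0.35, 0, 0.35], [0.35, 0, 0.35]], "angular": [[0, 0, 0], [0, 0, 0], [0, 0, 0], [0, 0, 0]], "jaw": [4, 4, 4, 4]}}

```text
clock: 19.0
tool_pos: [0.5081, 0.1483, 0.0228]
ee_rot: [-0.225, 0.74, 0.556, 0.305]
force: [-6.3, -13.5, 4.2]
finger_gap: 0.0041
grasp_force: 7.5
```

>>> {"api": "play_rows", "payload": {"dp": [[0.15, 0, 0.15], [0.15, 0, 0.15], [0.15, 0, 0.15], [0.15, 0, 0.15]], "angular": [[0, 0, 0], [0, 0, 0], [0, 0, 0], [0, 0, 0]], "jaw": [4, 4, 4, 4]}}

```text
clock: 19.4
tool_pos: [0.5081, 0.1483, 0.0227]
ee_rot: [-0.225, 0.74, 0.556, 0.305]
force: [-6.8, -14.9, 4.7]
finger_gap: 0.0042
grasp_force: 8.1
```

```bash
python3 chk.py t13.png; python3 go.py 0 -140 60 45 0
```

```text
backstop shift mm [-0.  14.7] score 0.98
bottle [array([  0.2, -27.6]), array([ 1.2, -1.6])] 0.81
t 19.45 dock [  1.  -30.1] z 22.77714699127168 F [ -6.83 -15.44   5.7 ] joints [-0.26 -0.16  2.03  0.81  1.33 -0.2 ]
w [0.477 0.043 0.06 ] dp [-5.230e+01 -1.000e-01 -1.036e+02] rot [0.009 0.009 0.001]
```

The backstop stays put at 16 N, so the bottle is home. Now backing straight out, then round to the far side of the keeper bar.

>>> {"api": "play_rows", "payload": {"dp": [[-8, 0, -8], [-22, 0, -22], [-40, 0, -45], [-55, 20, -80], [-65, 50, -115]], "angular": [[0, 0, 0], [0, 0, 0], [0, 0, 0], [0, 0, 0], [0, 0, 0]], "jaw": [4, 4, 0, 0, 0]}}

```text
clock: 19.95
tool_pos: [0.5187, 0.0137, 0.0587]
ee_rot: [-0.228, 0.739, 0.555, 0.305]
force: [1.9, 0.6, 0.9]
finger_gap: -0.0003
grasp_force: 0.0
```

```bash
python3 chk.py t14.png; python3 go.py 150 -130 120 10 0 118 -42 100 0 0
```

```text
backstop shift mm [-0.  14.7] score 0.98
bottle [array([  0.2, -27.6]), array([ 0.8, -1.7])] 0.81
t 20.0 dock [  55.3 -160.8] z 62.796281328048124 F [-1.51 -4.23  3.72] joints [-0.52 -0.05  1.85  0.76  1.55 -0.34]
w [0.624 0.011 0.12 ] dp [ 62.   95.1 -17.6] rot [ 0.016 -0.604 -0.003]
w [0.617 0.105 0.1  ] dp [110.6  62.   57.9] rot [ 0.015 -0.778 -0.004]
```

>>> {"api": "play_rows", "payload": {"dp": [[14, 19, -12], [28, 38, -18], [42, 57, -18], [54, 76, -18], [62, 95, -18]], "angular": [[0, -0.12, 0], [0, -0.24, 0], [0, -0.36, 0], [0, -0.48, 0], [0.015, -0.6, 0]], "jaw": [0, 0, 0, 0, 0]}}

```text
clock: 20.5
tool_pos: [0.6211, 0.0185, 0.1183]
ee_rot: [-0.055, 0.795, 0.6, 0.069]
force: [0.0, 0.0, 0.3]
finger_gap: 0.0
grasp_force: 0.0
```

```bash
python3 go.py 120 -40 110 0 0 120 -40 50 0 0
```

```text
t 20.5 dock [ 145.3 -123.8] z 118.32834529513747 F [0.02 0.02 0.34] joints [-0.12  0.12  1.41  0.18  1.59  0.16]
w [0.62  0.106 0.11 ] dp [ 81.  -25.1  23. ] rot [-0.005 -0.177  0.002]
w [0.62  0.106 0.05 ] dp [ 70.5 -24.9  82.1] rot [-0.005 -0.177  0.002]
```

>>> {"api": "play_rows", "payload": {"dp": [[27, -8, 8], [54, -16, 15], [81, -25, 23], [76, -25, 52], [71, -25, 82]], "angular": [[0, -0.09, 0], [0, -0.18, 0], [0, -0.18, 0], [0, -0.18, 0], [0, -0.18, 0]], "jaw": [0, 0, 0, 0, 0]}}

```text
clock: 21.0
tool_pos: [0.6189, 0.1084, 0.0486]
ee_rot: [-0.003, 0.797, 0.604, -0.001]
force: [0.2, -0.0, -0.8]
finger_gap: 0.0001
grasp_force: 0.0
```

```bash
python3 go.py 104 -56 50 0 0 84 -89 50 0 0 59 -103 50 0 0 34 -106 50 20 0
```

```text
t 21.0 dock [118.4 -37.9] z 48.567025845114 F [ 0.16 -0.03 -0.77] joints [0.12 0.21 1.42 0.   1.51 0.39]
w [0.6   0.095 0.05 ] dp [-18.  -14.5  -1.4] rot [-0.006 -0.002  0.005]
w [0.572 0.069 0.05 ] dp [-50.9 -34.7  -1.3] rot [-0.006 -0.002  0.005]
w [0.544 0.062 0.05 ] dp [-64.8 -59.8  -1.2] rot [-0.006 -0.002  0.005]
w [0.519 0.066 0.05 ] dp [-67.6 -84.8  -1. ] rot [-0.007  0.347  0.004]
```

>>> {"api": "play_rows", "payload": {"dp": [[-9, -7, -1], [-18, -14, -1], [-29, -20, -1], [-40, -27, -1], [-51, -35, -1]], "angular": [[0, 0, 0], [0, 0, 0], [0, 0, 0], [0, 0, 0], [0, 0, 0]], "jaw": [0, 0, 0, 0, 0]}}

```text
clock: 21.5
tool_pos: [0.5716, 0.0661, 0.0527]
ee_rot: [-0.002, 0.798, 0.602, 0.0]
force: [1.8, 2.0, 1.0]
finger_gap: 0.0004
grasp_force: 1.2
```

>>> {"api": "play_rows", "payload": {"dp": [[-6, -9, 0], [-11, -17, 0], [-14, -25, 0], [-16, -34, 0], [-17, -43, 0]], "angular": [[0, 0, 0], [0, 0, 0], [0, 0, 0], [0, 0, 0], [0, 0, 0]], "jaw": [0, 0, 0, 0, 0]}}

```text
clock: 22.0
tool_pos: [0.5243, 0.0622, 0.0502]
ee_rot: [-0.003, 0.798, 0.603, -0.002]
force: [1.9, -0.3, 0.4]
finger_gap: -0.0004
grasp_force: 1.0
```

```bash
cat > kp.py <<'E'
from h import *
from go import *
import sys
s=shot('top',sys.argv[1]);hsv=cv2.cvtColor(cv2.imread('pics/'+sys.argv[1]),cv2.COLOR_BGR2HSV)
m=cv2.inRange(hsv,(14,140,90),(28,255,255))
best=[]
for ph in np.arange(-.1,2.8,.02):
    P=[np.r_[d2w((39-np.cos(ph)*r,-38-np.sin(ph)*r)),.062] for r in np.arange(12,80,2.)]
    P+=[np.r_[d2w((39-np.cos(ph)*r+o*np.sin(ph),-38-np.sin(ph)*r-o*np.cos(ph))),.062] for r in np.arange(12,80,2.) for o in(-5,5)]
    q=proj(s,P).round().astype(int);best.append((m[q[:,1],q[:,0]].mean()/255,round(ph,2)))
print('keeper',sorted(best)[-4:])
E
python3 kp.py t15.png; python3 go.py 34 -106 50 20 0 8 -98 50 45 0
```

```text
keeper [(np.float64(0.0), np.float64(2.72)), (np.float64(0.0), np.float64(2.74)), (np.float64(0.0), np.float64(2.76)), (np.float64(0.0), np.float64(2.78))]
t 22.05 dock [  39.  -108.4] z 49.88084235126993 F [1.62 0.58 0.02] joints [ 0.05 -0.06  1.7   0.    1.5   0.33]
w [0.519 0.066 0.05 ] dp [ 2.5 -5.  -0.1] rot [-0.009  0.349  0.001]
w [0.496 0.081 0.05 ] dp [ 10.5 -30.9   0.2] rot [-0.01   0.786 -0.001]
```

The bar is moving with the tool at about 2 N. On round, tilting back so the gripper's body stays clear of the bottle.

>>> {"api": "play_rows", "payload": {"dp": [[2, -7, 0], [3, -13, 0], [5, -19, 0], [8, -25, 0], [11, -31, 0]], "angular": [[0, 0.14, 0], [0, 0.28, 0], [0, 0.42, 0], [0, 0.56, 0], [0, 0.7, 0]], "jaw": [0, 0, 0, 0, 0]}}

```text
clock: 22.55
tool_pos: [0.498, 0.0812, 0.0509]
ee_rot: [-0.21, 0.75, 0.565, 0.274]
force: [0.7, -1.3, -0.8]
finger_gap: -0.0001
grasp_force: 0.7
```

```bash
sed -i 's/(14,140,90)/(12,120,50)/' kp.py; python3 kp.py t16.png; python3 go.py -13 -82 48 45 0 -26 -62 48 45 0
```

```text
keeper [(np.float64(0.7647058823529411), np.float64(0.86)), (np.float64(0.8235294117647058), np.float64(0.92)), (np.float64(0.9117647058823529), np.float64(0.88)), (np.float64(1.0), np.float64(0.9))]
t 22.6 dock [  7.3 -98.5] z 47.304251327809595 F [-0.04 -3.36 -2.88] joints [-0.37 -0.18  1.98  0.71  1.47 -0.21]
w [0.48  0.102 0.048] dp [ 12.8 -20.3  10.4] rot [-0.009  0.075 -0.008]
w [0.473 0.125 0.048] dp [ 27.9 -33.3  23.6] rot [-0.009  0.075 -0.008]
```

The keeper measures 0.90 rad now, and it follows the tool. Continuing.

>>> {"api": "play_rows", "payload": {"dp": [[3, -5, 2], [6, -10, 5], [9, -15, 7], [13, -20, 10], [13, -20, 10]], "angular": [[0, 0.02, 0], [0, 0.05, 0], [0, 0.07, 0], [0, 0.07, 0], [0, 0.07, 0]], "jaw": [0, 0, 0, 0, 0]}}

```text
clock: 23.1
tool_pos: [0.4827, 0.1039, 0.0515]
ee_rot: [-0.23, 0.74, 0.558, 0.297]
force: [0.0, -0.3, 0.4]
finger_gap: -0.0002
grasp_force: 0.0
```

```bash
python3 kp.py t17.png; python3 go.py -24 -64 50 45 0 -26 -54 50 45 0
```

```text
keeper [(np.float64(0.7843137254901961), np.float64(0.46)), (np.float64(0.9019607843137255), np.float64(0.48)), (np.float64(0.9019607843137255), np.float64(0.52)), (np.float64(1.0), np.float64(0.5))]
t 23.15 dock [-11. -80.] z 51.6099647100211 F [ 0.34 -0.15  0.3 ] joints [-0.37 -0.23  2.03  0.77  1.47 -0.22]
w [0.475 0.123 0.05 ] dp [ 10.3 -13.   12.4] rot [-0.009  0.016 -0.002]
w [0.476 0.133 0.05 ] dp [ 17.5 -14.9  19.4] rot [-0.009  0.016 -0.002]
```

>>> {"api": "play_rows", "payload": {"dp": [[3, -3, 3], [6, -6, 7], [10, -9, 11], [13, -11, 14], [13, -11, 14]], "angular": [[0, 0, 0], [0, 0, 0], [0, 0, 0], [0, 0, 0], [0, 0, 0]], "jaw": [0, 0, 0, 0, 0]}}

```text
clock: 23.65
tool_pos: [0.4774, 0.1246, 0.0501]
ee_rot: [-0.23, 0.74, 0.558, 0.297]
force: [0.2, 0.1, 0.6]
finger_gap: 0.0001
grasp_force: 0.0
```

```bash
python3 kp.py t18.png; python3 go.py -24 -46 50 45 0
```

```text
keeper [(np.float64(0.803921568627451), np.float64(0.16)), (np.float64(0.8431372549019608), np.float64(0.22)), (np.float64(0.9313725490196079), np.float64(0.18)), (np.float64(1.0), np.float64(0.2))]
t 23.7 dock [-22.  -61.5] z 49.99905794667523 F [-0.26  0.79 -1.01] joints [-0.33 -0.26  2.06  0.78  1.45 -0.19]
w [0.48 0.14 0.05] dp [11.1 -1.9 10.8] rot [-0.009  0.015 -0.004]
```

Keeper at 0.20 rad; about 13 mm left at the tool.

>>> {"api": "play_rows", "payload": {"dp": [[2, 0, 2], [4, 0, 4], [6, 0, 6], [7, 0, 7], [7, 0, 7]], "angular": [[0, 0, 0], [0, 0, 0], [0, 0, 0], [0, 0, 0], [0, 0, 0]], "jaw": [0, 0, 0, 0, 0]}}

```text
clock: 24.2
tool_pos: [0.4806, 0.1336, 0.0499]
ee_rot: [-0.229, 0.74, 0.557, 0.297]
force: [0.0, -0.5, 0.0]
finger_gap: 0.0001
grasp_force: 0.1
```

>>> {"api": "play_rows", "payload": {"dp": [[0.5, 0, 0.5], [1, 0, 1], [1.5, 0, 1.5], [1.5, 0, 1.5]], "angular": [[0, 0, 0], [0, 0, 0], [0, 0, 0], [0, 0, 0]], "jaw": [0, 0, 0, 0]}}

```text
clock: 24.6
tool_pos: [0.4811, 0.1355, 0.05]
ee_rot: [-0.229, 0.74, 0.557, 0.297]
force: [-1.2, -1.3, 0.2]
finger_gap: 0.0004
grasp_force: 0.4
```

```bash
python3 kp.py t19.png; python3 go.py -24 -46 50 45 0
```

```text
keeper [(np.float64(0.8137254901960784), np.float64(0.0)), (np.float64(0.8235294117647058), np.float64(0.06)), (np.float64(0.9313725490196079), np.float64(0.02)), (np.float64(0.9901960784313726), np.float64(0.04))]
t 24.65 dock [-21.4 -49.9] z 49.99265615131553 F [-1.73 -0.21 -0.25] joints [-0.3  -0.25  2.06  0.78  1.42 -0.17]
w [0.48 0.14 0.05] dp [ 2.8 -2.6  2.7] rot [-0.007  0.015 -0.004]
```

Keeper about 0.04. On to its stop.

>>> {"api": "play_rows", "payload": {"dp": [[0.5, 0, 0.5], [1, 0, 1], [1.5, 0, 1.5], [1.5, 0, 1.5]], "angular": [[0, 0, 0], [0, 0, 0], [0, 0, 0], [0, 0, 0]], "jaw": [0, 0, 0, 0]}}

```text
clock: 25.05
tool_pos: [0.4818, 0.1376, 0.05]
ee_rot: [-0.229, 0.74, 0.557, 0.298]
force: [-1.3, -0.6, 0.3]
finger_gap: 0.0002
grasp_force: 0.3
```

>>> {"api": "play_rows", "payload": {"dp": [[0.4, 0, 0.4], [0.8, 0, 0.8], [0.8, 0, 0.8]], "angular": [[0, 0, 0], [0, 0, 0], [0, 0, 0]], "jaw": [0, 0, 0]}}

```text
clock: 25.35
tool_pos: [0.482, 0.1382, 0.0499]
ee_rot: [-0.229, 0.741, 0.558, 0.297]
force: [-3.3, -3.8, 1.7]
finger_gap: -0.0002
grasp_force: 2.3
```

```bash
python3 kp.py t20.png; python3 chk.py t20b.png
```

```text
keeper [(np.float64(0.7843137254901961), np.float64(0.02)), (np.float64(0.8235294117647058), np.float64(-0.04)), (np.float64(0.9313725490196079), np.float64(0.0)), (np.float64(0.9509803921568627), np.float64(-0.02))]
backstop shift mm [-0.  14.7] score 0.98
bottle [array([  0.2, -27.6]), array([ 0.8, -1.7])] 0.81
```

The bar is at its stop: the force is rising and the angle reads about 0. Retreating straight back.

>>> {"api": "play_rows", "payload": {"dp": [[-5, 0, -5], [-15, 0, -15], [-30, 0, -30], [-50, 0, -60], [-60, 0, -90]], "angular": [[0, 0, 0], [0, 0, 0], [0, 0, 0], [0, 0, 0], [0, 0, 0]], "jaw": [0, 0, 0, 0, 0]}}

```text
clock: 25.95
tool_pos: [0.4523, 0.0358, 0.0722]
ee_rot: [-0.23, 0.741, 0.557, 0.297]
force: [1.4, 0.8, 0.3]
finger_gap: 0.0001
grasp_force: 0.0
```

>>> {"api": "play_rows", "payload": {"dp": [[0, 0, -5], [0, 0, -5], [0, 0, -5], [0, 0, -5]], "angular": [[0, 0, 0], [0, 0, 0], [0, 0, 0], [0, 0, 0]], "jaw": [0, 0, 0, 0]}}

```text
clock: 26.35
tool_pos: [0.4521, 0.0344, 0.0757]
ee_rot: [-0.23, 0.74, 0.558, 0.297]
force: [-0.1, 0.0, -0.5]
finger_gap: -0.0003
grasp_force: 0.0
```

```bash
python3 kp.py t21.png; python3 chk.py t21b.png; python3 -c "
from h import *
# bottle position by cap, dark-disc centroid vs prediction for y=0 and side-by-side felt-side check
from go import *
s=np.load('pics/t21.npz');b=cv2.imread('pics/t21.png')
p=proj(s,[np.r_[d2w((0,0)),.204]])[0];print('pred cap',p)
g=b.max(2);m=((g<45)).astype(np.uint8);x0,y0=(p-16).astype(int);sub=m[y0:y0+32,x0:x0+32]
r=cv2.HoughCircles(cv2.resize(g[y0-10:y0+42,x0-10:x0+42],None,fx=6,fy=6,interpolation=2),cv2.HOUGH_GRADIENT,1,200,param1=60,param2=15,minRadius=55,maxRadius=75)
c=r[0,0]/6+[x0-10,y0-10,0] if r is not None else None;print(c, w2d(ray(s,[c[:2]],.204)[0]) if c is not None else '')
"
```

```text
keeper [(np.float64(0.803921568627451), np.float64(0.02)), (np.float64(0.8137254901960784), np.float64(-0.04)), (np.float64(0.9411764705882353), np.float64(-0.02)), (np.float64(0.9509803921568627), np.float64(0.0))]
backstop shift mm [-0.  14.7] score 0.98
bottle [array([  0.2, -27.6]), array([ 0.8, -1.7])] 0.8
pred cap [233.52667465 288.8286837 ]
[234.58333397 289.75        12.40000057] [-0.81782675 -1.84425633]
```

```bash
python3 -c "
from rig import hand_in
print(hand_in())"
```

```text
the job is handed in; nothing more can be done
None
```

I slid the bottle upright into the dock, pressed it against the fully-back stop, swung the keeper shut to about 0 rad and handed the job in at about 26 s; the hand-in gave no verdict. Two things I can't confirm: the backstop moved 14.7 mm (I judged it started about 3.5 mm back), and the first press briefly reached about 20 N at the tool, perhaps close to 18 N on the dock.

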